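# Seat the block and snap the toggle clamp shut

### The arm

A 7-joint arm with a two-finger parallel gripper is mounted at the origin on the work surface; the furniture and walls round the work are solid. World frame = base frame: x ahead of the robot, y to its left, z up, the work surface at z = 0. Lengths are in m, angles in rad, forces in N, time in s.
With the tool pointing down it reaches from about 0.425 to 1.025 m from the base axis. Payload 3.6 kg.
Tool frame: the origin (TCP) lies midway between the tips of the shut fingers; the grasp point (between the pads) lies 19 mm behind it; z points along the fingers, x is the direction in which the jaws open and shut, and the axes are right-handed (so a half turn about z gives the same grasp; the last joint's range is limited). The gripper opens to 85 mm and grips with 20 to 120 N. Pads are 22 mm wide; open, the fingers measure 114 mm over their backs; the gripper's body (76 mm by 85 mm) begins 54 mm behind the grasp point. The pads swing forward as they close: fully open they stand 13 mm farther back than shut.
Start: joints at [-1.323, 0.591, 0.048, 1.609, -0.033, 0.943, -0.034], TCP at [0.243, 0.683, 0.231] pointing down, gripper open.
Joint ranges: [-2.69, 2.69], [-0.47, 2.24], [-1.27, 1.36], [0.19, 2.51], [-1.53, 4.68], [0.08, 2.07], [-3.09, 3.09]. Speed limits (rad/s): [2.57, 2.57, 3.14, 3.14, 3.14, 3.14, 3.14].

### API

Orientations are given as a unit quaternion [w, x, y, z].
In Python, from cell import manip, cams, finder gives the robot as it stands.
- The arm moves only by the shell command python3 -m crank 'ROWS' [OPENING] [FORCE]. ROWS is JSON, a list of rows, each an object with "slide": the shift along the tool's x, y, z in m, a list of three; "yaw": the turn about the tool's z in degrees. In form: [{"slide": [dx, dy, dz], "yaw": yaw}, ...]. A call has 1 to 20 rows; each row shifts and turns the commanded pose from where the row before left it, along the tool's axes as they then stand; what a row does not reach is not made up. A row lasts 1/10 s, in which the tool goes at most 50 mm and 8.59 degrees, less where a joint would pass 70% of its speed; a pose out of reach is approached as far as the arm can. A call is refused whole if a number of a shift passes 0.05 or a number of a turn 8.59, either way. A call with a gripper value outside its range is refused whole. OPENING is the opening, from 0 (shut) to 1 (fully open), set as the call begins (- or left out, the last holds). The fingers move at their own pace and stop on an object; FORCE is the grip in N (left out, the last holds). Time passes only in rows, so rows that do not move let the fingers close. It gives the time, the measured TCP pose, the force and the opening at its end, in the units of the state.
- manip.state(): the state, without advancing time (a new reading comes with each control period).
- cams.read_camera(name): name is "scene" or "top" or "wrist"; returns the picture (420x560x3 uint8, blue, green, red); there is no depth.
- cams.camera_params(name): a dict with "fx", "fy", "cx", "cy" (pixels), "rvec" (rotation vector, rad) and "tvec" (3), from world to camera coordinates, as OpenCV has them. Camera axes: x right, y down, z forward; pixel columns grow to the right and rows downward; lengths in m; the calibration is good to about 2 mm. A picture is of the moment at which its call begins: read the wrist's pose just before it. camera_params takes no time and is no camera call; for the wrist camera it gives the pose at the moment of the call.
- manip.job_done(): hands the job in, once; it reports no verdict.
Trained networks look in the newest picture that a camera, given by its name, has taken for a name from the list of things; names that differ only in an ending like _2 or _b are one class to them, and where a whole thing is asked for, a point or a joint stands for the part that bears it (a point fixed in the world has none). Each returns a list of dicts, best first, with "confidence" (0 to 1); they miss things now and then, are a little off and sometimes report something else, mostly with a low value. They report only what shows in the picture. A call takes as long as a camera call.
- finder.masks_of(camera, name): "pixels" (420x560 bool, what is visible of it) and "box" ([left, top, width, height] in pixels, round what is visible of it).
- finder.tip_of(camera, name): "uv" ([column, row] in pixels: a listed point, or the origin of a listed thing).
The state is a dict: "time": time; "joint_positions": joint angles; "joint_vel": joint speeds; "tau": joint torques, N m; "tcp_pos": TCP position; "eef_rot": TCP orientation; "force": force on the tool from outside, world axes, zero at the start; "torque": the same for the moment, N m; "finger_gap": opening from 0.0 (shut) to 1.0 (fully open).
Only numpy, scipy, OpenCV 4.12 (cv2) and the standard library are available. Lean on these libraries where they do the work, as an engineer would, in place of code of your own. Each camera call takes 0.05 s, during which the arm holds its last target. There are 200 camera calls.

### The job

Using only the fingertips, push the metal block along its rails until it is fully home against the stop of the clamping jig, then push the jig's raised hand lever down, past its dead point, until it snaps into lock with the clamp foot pressing on the block. Do not lift the block, and leave the things standing round the jig where they are. Finish with the robot clear of everything.

Things in the scene. Friction and masses are not known exactly. Their poses are not given: they have to be found in the camera images.
- jig: Flat aluminium clamping jig fixed to the bench, 260 x 100 mm, 12 mm thick, with a dark stop bar, two low rails and a steel toggle clamp. Origin: on the bench, on the centre line, below the stop's face. x runs along the slide from the open end through the stop to the clamp and its lever, z up. Base from x = -170 to +90 mm; rails from -140 to -4 mm, 57 mm apart inside, tops 20 mm above the bench.
- stop_face (a point): Middle of the face of the dark stop bar (50 mm wide), at x = 0 of the jig, 20 mm above the bench; the bar's top is 28 mm above the bench. The clamp stands behind it, from x = +10 to +64 mm; its lifted arm reaches about from x = -35 to +35 mm, 50 to 115 mm above the bench.
- block: Loose aluminium block, 90 mm long (its x, along the jig's x), 52 wide, 24 high, 0.2 to 0.42 kg, on the jig's base between the rails, 25 to 55 mm short of the stop at the start. Origin: centre of its underside. Home it touches the stop: origin at x = -45 mm in the jig's frame, 12 mm above the bench, top at 36 mm. Push the middle of the end away from the clamp, above the rails.
- lever_pin (a point): The pin on which the hand lever turns, 50 mm above the bench, at x = +50 mm, y = 0 of the jig; the pin lies along the jig's y, so the lever swings in the jig's x-z plane.
- lever_grip (a point): Point on the upper side of the lever's round black grip (18 to 20 mm thick, 66 mm long), 88 mm from the pin; the grip ends 119 mm from the pin. The lever leans to the jig's +x, 60 degrees above level when open, less by the joint value, 3 degrees below level in lock (grip top then about 55 mm above the bench). It is pushed from above, outwards and down.
- clamp_lever (a joint): Angle of the hand lever: 0 = fully open (the start), growing as it is pushed down; dead point at about 0.7 rad, fully locked at its stop at 1.10 rad. Up to the dead point it resists with up to about 12 N at the grip and springs back when let go; past it it snaps down by itself and stays in lock. Lever and clamp arm are geared together: the arm comes down with it.
- clamp_foot: Black rubber foot, 18 mm across, under the end of the clamp's steel arm; origin: centre of its underside. The lever lowers it on to the block's top, 20 mm in front of the stop, where it presses with about 4 N in lock.
- steel_cup: Bystander: steel cup, 45 mm across, 52 mm high, standing beside the jig; origin: centre of its underside.
- grommet: Bystander: round black rubber grommet, 33 mm across, 14 mm high, lying flat; origin: centre of its underside.
- spanner: Bystander: small flat spanner, 89 x 18 x 4 mm, lying beside the jig; origin: centre of its underside.

How it is judged:
On the way, in this order (a step that is already met when the one before it is completed fails the run):
1. the block is home against the stop, the lever still open (x of block in the frame of jig above -0.048 m and value of joint clamp_lever below 0.5 rad), for 0.2 s.
2. the lever has snapped into lock (value of joint clamp_lever above 1.04 rad), for 0.2 s.
At the end, for the whole second after the job is handed in: The block lies flat on the jig at rest within 3 mm of the stop, the lever is in lock (above 1.04 rad) and the clamp foot presses on the block with more than 1.5 N (x of block in the frame of jig above -0.048 m and z of block in the frame of jig below 0.014 m and value of joint clamp_lever above 1.04 rad and contact force between clamp_foot and block above 1.5 N and linear speed of block below 0.01 m/s); the robot touches nothing.
It fails at once if the block is lifted or tipped (8 mm off the base, or 0.2 rad) (z of block in the frame of jig above 0.02 m or angle between block's own z axis and vertical above 0.2 rad).
It fails at once if a bystander (cup, grommet or spanner) is moved by more than 20 mm (distance of any of steel_cup, grommet, spanner from where it was at the start of the episode above 0.02 m).
It also fails if it takes over 48 s, if anything falls off the work surface, if the arm or the gripper's body presses on something with over 40 N, if the wrist force passes 120 N, or if a joint passes its speed limit or range.

## Working session

There is one attempt and no reset: what is moved stays moved. The work goes in short steps, Python scripts to look and compute and a shell command to move; the robot and the scene stay as the last step left them, time stands still between calls to the robot, and variables do not carry over. Pictures are saved under pics/ and viewed, about 8 in all and at most 12, crops included, and the job is handed in when it is done.

```bash
ls; mkdir -p pics
cat > h.py <<'E'
import numpy as np, cv2
from cell import manip, cams, finder
def P(n):
    p=cams.camera_params(n); R=cv2.Rodrigues(np.array(p['rvec'],float))[0]; t=np.array(p['tvec'],float).ravel()
    return p,R,t
def ray(n,uv):
    p,R,t=P(n); d=R.T@np.array([(uv[0]-p['cx'])/p['fx'],(uv[1]-p['cy'])/p['fy'],1]); return -R.T@t,d
def at_z(n,uv,z):
    c,d=ray(n,uv); return c+d*(z-c[2])/d[2]
def proj(n,X):
    p,R,t=P(n); x=np.atleast_2d(X)@R.T+t; return np.c_[p['fx']*x[:,0]/x[:,2]+p['cx'],p['fy']*x[:,1]/x[:,2]+p['cy']]
def tri(obs):
    A=np.zeros((3,3));b=np.zeros(3)
    for n,uv in obs:
        c,d=ray(n,uv);d/=np.linalg.norm(d);M=np.eye(3)-np.outer(d,d);A+=M;b+=M@c
    return np.linalg.solve(A,b)
E
python3 - <<'E'
from h import *
s=manip.state(); print(s['time'],s['tcp_pos'],s['eef_rot'],s['force'])
for c in ['scene','top']:
    im=cams.read_camera(c); cv2.imwrite(f'pics/{c}0.png',im)
    print(c,'cam',-P(c)[1].T@P(c)[2])
    for n in ['jig','stop_face','block','lever_pin','lever_grip','clamp_foot','steel_cup','grommet','spanner']:
        r=finder.tip_of(c,n)
        print(n,[(np.round(x['uv'],1).tolist(),round(x['confidence'],2)) for x in r[:2]])
E
```

```text
pics
0.0 [0.24272542 0.682245   0.23011638] [ 7.24532813e-04  8.17040664e-01  5.76578898e-01 -8.95912147e-04] [-0.18802774  0.25599998  0.30288088]
scene cam [-0.11112074  0.52108299  0.66426736]
jig [([250.4, 232.4], 0.83), ([223.9, 217.8], 0.43)]
stop_face [([250.9, 225.0], 0.8)]
block [([286.1, 217.1], 0.97)]
lever_pin [([224.2, 213.0], 0.68)]
lever_grip [([198.4, 190.4], 0.58)]
clamp_foot [([256.7, 196.3], 0.37)]
steel_cup [([323.7, 247.0], 0.56)]
grommet []
spanner [([228.9, 269.5], 0.47)]
top cam [0.36392601 0.1807272  0.94421097]
jig [([266.2, 180.2], 0.85)]
stop_face [([267.5, 180.2], 0.6)]
block [([306.0, 188.1], 0.58), ([279.3, 179.1], 0.4)]
lever_pin [([241.8, 174.5], 0.64)]
lever_grip [([219.6, 159.2], 0.78), ([265.4, 183.3], 0.6)]
clamp_foot [([277.4, 176.1], 0.57)]
steel_cup [([318.2, 236.3], 0.94)]
grommet [([283.4, 229.6], 0.6)]
spanner [([228.5, 214.1], 0.45)]
```

Run:
```python
from h import *
S=dict(jig=(250.4,232.4),stop=(250.9,225),block=(286.1,217.1),pin=(224.2,213),grip=(198.4,190.4),foot=(256.7,196.3),cup=(323.7,247),spanner=(228.9,269.5))
T=dict(jig=(266.2,180.2),stop=(267.5,180.2),block=(306,188.1),pin=(241.8,174.5),grip=(219.6,159.2),foot=(277.4,176.1),cup=(318.2,236.3),grommet=(283.4,229.6),spanner=(228.5,214.1))
Z=dict(jig=0,stop=.02,block=.012,pin=.05,grip=.13,foot=.05,cup=0,grommet=0,spanner=0)
for k in T:
    print(k,*[at_z(c,D[k],Z[k]).round(4) for c,D in (('top',T),('scene',S)) if k in D], tri([('top',T[k]),('scene',S[k])]).round(4) if k in S else '')
for c,u in (('scene',(260,220)),('top',(265,185))):
    im=cv2.imread(f'pics/{c}0.png'); 
    cv2.imwrite(f'pics/{c}0c.png',cv2.resize(im[u[1]-100:u[1]+100,u[0]-130:u[0]+130],None,fx=3,fy=3,interpolation=cv2.INTER_CUBIC))
```

```text
jig [0.5275 0.2275 0.    ] [0.5183 0.227  0.    ] [ 0.5274  0.2257 -0.0078]
stop [0.524  0.2239 0.02  ] [0.5169 0.2253 0.02  ] [0.5245 0.2232 0.0131]
block [0.5088 0.1475 0.012 ] [0.5079 0.1516 0.012 ] [0.5101 0.1486 0.0087]
pin [0.5303 0.2721 0.05  ] [0.5437 0.2662 0.05  ] [0.5282 0.2714 0.0641]
grip [0.5432 0.3034 0.13  ] [0.5358 0.3116 0.13  ] [0.5463 0.3064 0.1203]
foot [0.5267 0.2035 0.05  ] [0.5543 0.1903 0.05  ] [0.5224 0.2042 0.0784]
cup [0.4133 0.1238 0.    ] [0.4101 0.1285 0.    ] [ 0.4142  0.1243 -0.0059]
grommet [0.427  0.1931 0.    ] 
spanner [0.4589 0.3036 0.    ] [0.4538 0.3057 0.    ] [ 0.4593  0.3041 -0.0062]
```

View pics/scene0c.png

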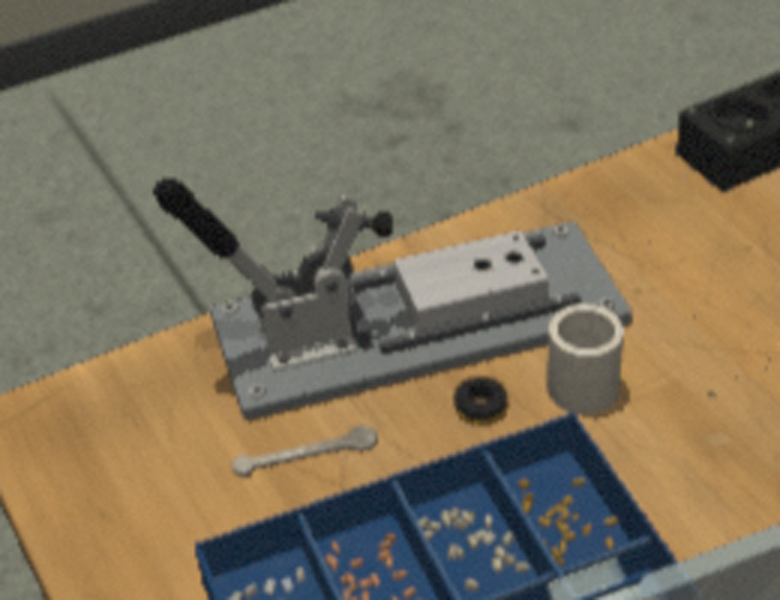

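View pics/top0c.png

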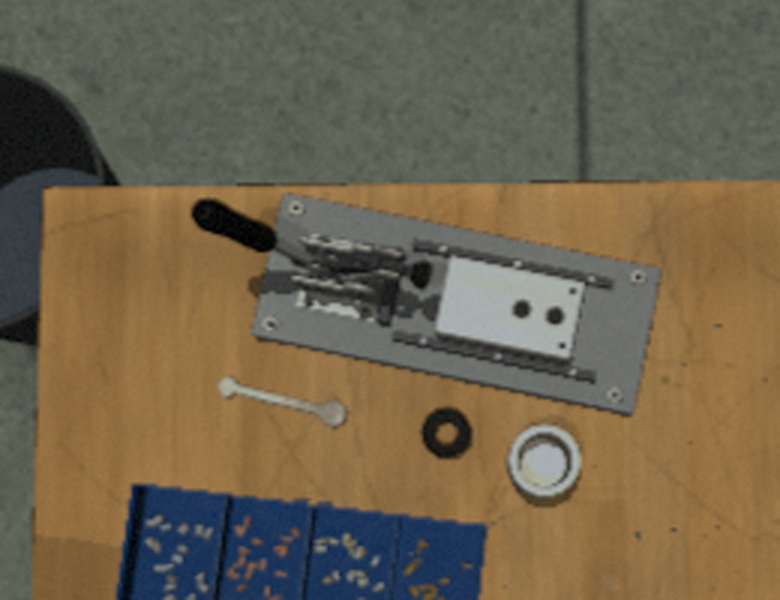

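The scene crop shows the jig with its lever raised to the left (grip about crop (195,215)). The block is right of centre, and the cup, grommet and spanner are in front of the jig. The top crop shows base corners at about (285,194), (660,267), (632,413) and (253,340), with the block's far (right) end at about (578,322). I'll fit the jig frame from these.

```bash
cat > jig.py <<'E'
from h import *
f=lambda q:(q[0]/3+135-.33,q[1]/3+85-.33)
c=np.array([at_z('top',f(q),.012)[:2] for q in [(285,194),(660,267),(632,413),(253,340)]])
m=np.array([[.09,-.05],[-.17,-.05],[-.17,.05],[.09,.05]])
for s in (1,-1):
    mm=m*[1,s]; H=(mm-mm.mean(0)).T@(c-c.mean(0)); U,S,V=np.linalg.svd(H); R=(V.T@U.T)
    if np.linalg.det(R)>0: break
t=c.mean(0)-R@mm.mean(0); 
def W(x,y=0): return R@[x,y]+t
def J(p): return R.T@(np.asarray(p)[:2]-t)
E
python3 - <<'E'
from jig import *
print('ang',np.degrees(np.arctan2(R[1,0],R[0,0])),'org',t,'res',((mm@R.T+t)-c).round(4).tolist())
for n,q,z in [('blk',(450,256),.036),('blk',(584,285),.036),('blk',(572,358),.036),('blk',(437,333),.036)]: print(n,J(at_z('top',f(q),z)).round(4))
for n,u,z in [('grip',(219.6,159.2),.13),('pin',(241.8,174.5),.05),('foot',(277.4,176.1),.08),('stop',(267.5,180.2),.02)]: print(n,J(at_z('top',u,z)).round(4))
print('scene tip', J(at_z('scene',(250.9,225),.02)))
s=manip.state(); print(s['tcp_pos'])
print('pre',W(-.155),'home',W(-.101),'lever',W(.07))
# scene check: projected base corners
print(proj('scene',[[*W(*a),.012] for a in mm]).round(1).tolist())
E
```

```text
ang 78.43412515231734 org [0.52217101 0.22498059] res [[-0.0001, 0.0022], [-0.0002, -0.0017], [-0.0008, -0.0023], [0.0011, 0.0018]]
blk [-0.0309 -0.0257]
blk [-0.1198 -0.0237]
blk [-0.121   0.0247]
blk [-0.0325  0.0256]
grip [ 0.081  -0.0049]
pin [0.0478 0.0014]
foot [-0.022  -0.0035]
stop [-0.0006 -0.002 ]
scene tip [-0.00070491  0.00523325]
[0.24296848 0.68305468 0.23129319]
pre [0.49109437 0.07312789] home [0.50192107 0.12603141] lever [0.53620562 0.29355923]
[[199.0, 221.0], [320.8, 191.6], [340.8, 222.0], [210.6, 255.8]]
```

```bash
python3 -m crank '[{"slide":[0,0,0],"yaw":8.2},{"slide":[0,0,0],"yaw":8.2},{"slide":[0,0,0],"yaw":8.2},{"slide":[0,0,0],"yaw":8.2},{"slide":[0,0,0],"yaw":8.2},{"slide":[0,0,0],"yaw":8.2},{"slide":[0,0,0],"yaw":8.2},{"slide":[0,0,0],"yaw":8.2},{"slide":[0,0,0],"yaw":8.2},{"slide":[0,0,0],"yaw":8.2},{"slide":[0.022,0.033,0],"yaw":0},{"slide":[0.022,0.033,0],"yaw":0},{"slide":[0.022,0.033,0],"yaw":0},{"slide":[0.022,0.033,0],"yaw":0},{"slide":[0.022,0.033,0],"yaw":0},{"slide":[0.022,0.033,0],"yaw":0},{"slide":[0.022,0.033,0],"yaw":0},{"slide":[0.022,0.033,0],"yaw":0},{"slide":[0.022,0.033,0],"yaw":0}]' 0
cat > st.py <<'E'
from jig import *
def st():
    s=manip.state(); q=s['eef_rot']
    print('t',round(s['time'],2),'J',J(s['tcp_pos']).round(4),'z',round(s['tcp_pos'][2],4),'yerr',round(np.degrees(2*np.arctan2(q[2],q[1]))-90-(np.degrees(np.arctan2(R[1,0],R[0,0]))-180),2),'gap',round(float(s['finger_gap']),2),'F',(np.r_[R.T@s['force'][:2],s['force'][2]]).round(2),'tiltq',q[[0,3]].round(4))
if __name__=='__main__': st()
E
python3 st.py
```

```text
time: 2.9
tcp_pos: [0.3778, 0.3511, 0.2316]
eef_rot: [-0.0, 0.995, -0.101, 0.0]
force: [0.9, 1.1, 0.7]
finger_gap: 0.001
t 2.9 J [0.0946 0.1667] z 0.2316 yerr 0.01 gap 0.0 F [ 1.23 -0.62  0.72] tiltq [-0.0004  0.0002]
```

```bash
python3 -m crank '[{"slide":[0.024,0.034,0],"yaw":0},{"slide":[0.024,0.034,0],"yaw":0},{"slide":[0.024,0.034,0],"yaw":0},{"slide":[0.024,0.034,0],"yaw":0},{"slide":[0.024,0.034,0],"yaw":0},{"slide":[0.024,0.034,0],"yaw":0},{"slide":[0.023,0.036,0],"yaw":0},{"slide":[0,0,0.03],"yaw":0},{"slide":[0,0,0.03],"yaw":0},{"slide":[0,0,0.03],"yaw":0},{"slide":[0,0,0.03],"yaw":0},{"slide":[0,0,0.03],"yaw":0},{"slide":[0,0,0],"yaw":0},{"slide":[0,0,0],"yaw":0}]' 0
python3 - <<'E'
from st import *
st()
ims=[cams.read_camera(c) for c in('top','scene','wrist')]
cv2.imwrite('pics/pre.png',np.hstack([cv2.resize(ims[0][120:260,210:390],(400,311)),cv2.resize(ims[1][150:290,190:370],(400,311))]))
cv2.imwrite('pics/w1.png',ims[2])
E
```

```text
time: 4.3
tcp_pos: [0.4929, 0.0835, 0.0815]
eef_rot: [0.0, 0.995, -0.101, -0.0]
force: [0.9, -0.8, 0.2]
finger_gap: 0.002
t 4.3 J [-0.1444  0.0003] z 0.0815 yerr -0.04 gap 0.0 F [-0.63 -1.06  0.19] tiltq [ 0.0001 -0.0002]
```

View pics/pre.png

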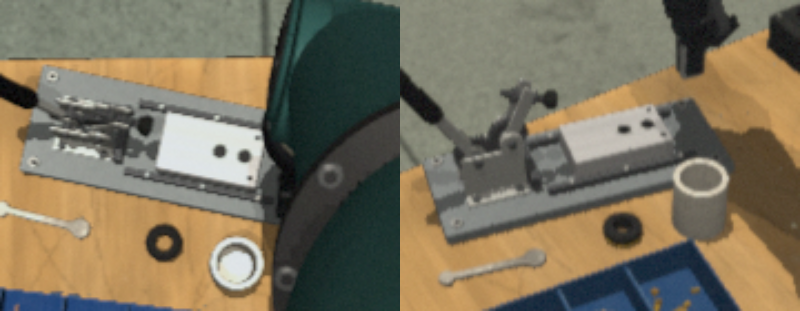

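View pics/w1.png

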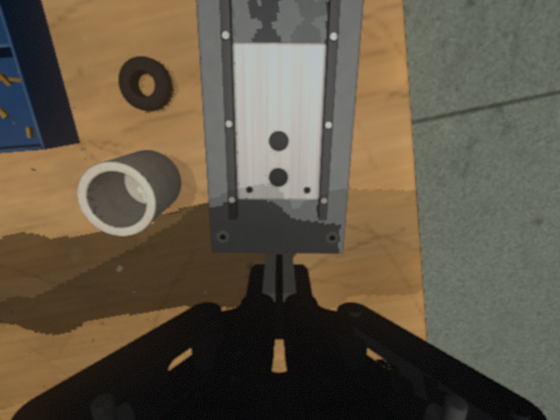

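The wrist picture shows the shut fingers (column 279) centred on the block, whose end is at row ~200, columns 234 to 322. The cup is clear at the left, around (130,195).

Run:
```python
from st import *
for n,u,z in [('blk near',(278,199),.036),('blkL',(234,199),.036),('blkR',(322,199),.036),('far',(279,43),.036),('baseL',(211,252),.012),('baseR',(343,252),.012),('tip?',(279,254),.0815)]: print(n,J(at_z('wrist',u,z)).round(4))
```

```text
blk near [-0.1205 -0.0002]
blkL [-0.1205  0.0277]
blkR [-0.1206 -0.0281]
far [-0.0318 -0.0009]
baseL [-0.1691  0.0504]
baseR [-0.1694 -0.0493]
tip? [-0.1365 -0.0007]
```

```bash
python3 -m crank '[{"slide":[0,0,0.02],"yaw":0},{"slide":[0,0,0.02],"yaw":0},{"slide":[0,0,0.014],"yaw":0},{"slide":[0,0,0],"yaw":0},{"slide":[0,-0.004,0],"yaw":0},{"slide":[0,-0.004,0],"yaw":0},{"slide":[0,-0.004,0],"yaw":0},{"slide":[0,-0.004,0],"yaw":0},{"slide":[0,-0.004,0],"yaw":0},{"slide":[0,-0.004,0],"yaw":0},{"slide":[0,-0.004,0],"yaw":0},{"slide":[0,-0.004,0],"yaw":0},{"slide":[0,-0.002,0],"yaw":0},{"slide":[0,-0.002,0],"yaw":0},{"slide":[0,0,0],"yaw":0}]' 0; python3 st.py
```

```text
time: 5.95
tcp_pos: [0.4999, 0.1169, 0.028]
eef_rot: [0.001, 0.995, -0.102, 0.0]
force: [-0.9, -4.2, 3.7]
finger_gap: 0.001
t 5.95 J [-1.103e-01  1.000e-04] z 0.028 yerr -0.12 gap 0.0 F [-4.31  0.04  3.72] tiltq [0.0011 0.0004]
```

```bash
python3 -m crank '[{"slide":[0,-0.002,0],"yaw":0},{"slide":[0,-0.002,0],"yaw":0},{"slide":[0,-0.002,0],"yaw":0},{"slide":[0,-0.001,0],"yaw":0},{"slide":[0,0,0],"yaw":0}]' 0; python3 st.py;  python3 -m crank '[{"slide":[0,-0.001,0],"yaw":0},{"slide":[0,-0.001,0],"yaw":0},{"slide":[0,0,0],"yaw":0}]' 0; python3 st.py; python3 -m crank '[{"slide":[0,-0.001,0],"yaw":0},{"slide":[0,-0.001,0],"yaw":0},{"slide":[0,0,0],"yaw":0}]' 0; python3 st.py
```

```text
time: 6.45
tcp_pos: [0.5012, 0.1237, 0.0279]
eef_rot: [0.001, 0.995, -0.102, 0.0]
force: [-1.3, -5.4, 4.6]
finger_gap: 0.004
t 6.45 J [-0.1034  0.0002] z 0.0279 yerr -0.12 gap 0.0 F [-5.54  0.23  4.59] tiltq [0.0012 0.0003]
time: 6.75
tcp_pos: [0.5016, 0.1256, 0.0279]
eef_rot: [0.001, 0.995, -0.102, 0.0]
force: [-0.5, -5.6, 4.8]
finger_gap: 0.002
t 6.75 J [-0.1015  0.0003] z 0.0279 yerr -0.13 gap 0.0 F [-5.61 -0.67  4.78] tiltq [0.0012 0.0002]
time: 7.05
tcp_pos: [0.5017, 0.1264, 0.0279]
eef_rot: [0.002, 0.995, -0.102, 0.0]
force: [-1.5, -7.1, 5.0]
finger_gap: 0.001
t 7.05 J [-0.1007  0.0003] z 0.0279 yerr -0.18 gap 0.0 F [-7.3   0.01  5.03] tiltq [0.0018 0.0001]
```

```bash
python3 -m crank '[{"slide":[0,-0.001,0],"yaw":0},{"slide":[0,-0.001,0],"yaw":0},{"slide":[0,-0.001,0],"yaw":0},{"slide":[0,0,0],"yaw":0},{"slide":[0,0,0],"yaw":0}]' 0; python3 st.py
```

```text
time: 7.55
tcp_pos: [0.5017, 0.1265, 0.0279]
eef_rot: [0.003, 0.995, -0.104, -0.0]
force: [-1.8, -11.4, 7.4]
finger_gap: -0.004
t 7.55 J [-0.1006  0.0003] z 0.0279 yerr -0.32 gap -0.0 F [-11.58  -0.49   7.39] tiltq [ 0.0032 -0.0001]
```

The block is home: it stopped at a TCP x of -0.1006 while the force rose from 5.6 to 11.6 N. Next I back off, rise and cross over to the lever.

```bash
python3 -m crank '[{"slide":[0,0.008,0],"yaw":0},{"slide":[0,0.016,0],"yaw":0},{"slide":[0,0,-0.03],"yaw":0},{"slide":[0,0,-0.04],"yaw":0},{"slide":[0,0,-0.04],"yaw":0},{"slide":[0,0,-0.04],"yaw":0},{"slide":[0,0,-0.04],"yaw":0},{"slide":[0,-0.03,-0.01],"yaw":0},{"slide":[0,-0.04,0],"yaw":0},{"slide":[0,-0.04,0],"yaw":0},{"slide":[0,-0.04,0],"yaw":0},{"slide":[0,-0.03,0],"yaw":0},{"slide":[0,0,0],"yaw":0},{"slide":[0,0,0],"yaw":0}]' 0
python3 - <<'E'
from st import *
st()
ims=[cams.read_camera(c) for c in('top','scene','wrist')]
cv2.imwrite('pics/lev.png',np.hstack([cv2.resize(ims[2],(400,300)),cv2.resize(ims[1][130:270,190:377],(400,300))]))
for c in ('scene','wrist'):
  for n in ['lever_grip','block','lever_pin']:
    print(c,n,[(np.round(x['uv'],1).tolist(),round(x['confidence'],2)) for x in finder.tip_of(c,n)[:2]])
E
```

```text
time: 8.95
tcp_pos: [0.5334, 0.2868, 0.2271]
eef_rot: [0.0, 0.995, -0.099, -0.0]
force: [0.1, -0.9, -0.1]
finger_gap: -0.001
t 8.95 J [0.0628 0.0014] z 0.2271 yerr 0.15 gap -0.0 F [-0.84 -0.31 -0.09] tiltq [ 0.0001 -0.0003]
scene lever_grip [([199.1, 188.2], 0.84)]
scene block [([272.4, 223.4], 0.96)]
scene lever_pin [([220.9, 217.0], 0.58), ([259.1, 196.4], 0.52)]
wrist lever_grip [([283.3, 178.1], 0.9)]
wrist block [([281.0, 263.0], 0.85)]
wrist lever_pin [([279.3, 196.4], 0.92)]
```

View pics/lev.png

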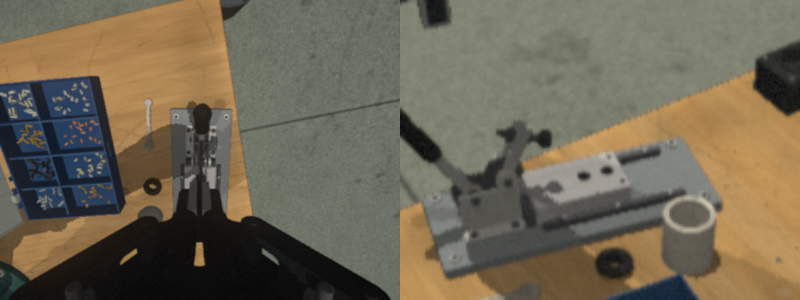

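The right half shows the block up against the stop bar, and the lever is still open. In the wrist view the lever's grip is directly ahead of the fingers, at about column 203 of the half-size picture.

```bash
python3 - <<'E'
from st import *
print('grip',J(at_z('wrist',(283.3,178.1),.131)).round(4),'tri',(lambda X:(J(X),X[2]))(tri([('wrist',(283.3,178.1)),('scene',(199.1,188.2))])))
print('block',J(at_z('scene',(272.4,223.4),.012)).round(4),J(at_z('wrist',(281,263),.012)).round(4))
E
python3 -m crank '[{"slide":[0,0,0.03],"yaw":0},{"slide":[0,0,0.03],"yaw":0},{"slide":[0,0,0.025],"yaw":0},{"slide":[0,0,0.008],"yaw":0},{"slide":[0,0,0],"yaw":0},{"slide":[0,-0.004,0],"yaw":0},{"slide":[0,-0.004,0],"yaw":0},{"slide":[0,-0.004,0],"yaw":0},{"slide":[0,0,0],"yaw":0}]' 0; python3 st.py
```

```text
grip [ 0.0868 -0.0032] tri (array([ 0.0855806 , -0.00330669]), np.float64(0.12847163770993325))
block [-0.0435  0.0072] [-0.0505 -0.0024]
time: 10.3
tcp_pos: [0.5371, 0.2989, 0.1352]
eef_rot: [-0.001, 0.995, -0.1, 0.001]
force: [-0.2, 0.6, -0.2]
finger_gap: -0.0
t 10.3 J [0.0754 0.0002] z 0.1352 yerr 0.07 gap -0.0 F [ 0.52  0.3  -0.25] tiltq [-0.0008  0.0007]
```

```bash
python3 -m crank '[{"slide":[0,-0.003,0.006],"yaw":0},{"slide":[0,-0.004,0.002],"yaw":0},{"slide":[0,-0.004,0.002],"yaw":0},{"slide":[0,-0.004,0.003],"yaw":0},{"slide":[0,-0.004,0.004],"yaw":0},{"slide":[0,-0.004,0.004],"yaw":0},{"slide":[0,-0.004,0.004],"yaw":0}]' 0; python3 st.py
```

```text
time: 11.0
tcp_pos: [0.5431, 0.3248, 0.1106]
eef_rot: [-0.001, 0.995, -0.101, 0.001]
force: [-1.5, -1.3, 10.3]
finger_gap: 0.003
t 11.0 J [ 0.102  -0.0005] z 0.1106 yerr -0.03 gap 0.0 F [-1.58  1.23 10.25] tiltq [-0.0011  0.0008]
```

Contact is good at 10 N upward, so I carry on along the arc through the dead point.

```bash
python3 -m crank '[{"slide":[0,-0.004,0.004],"yaw":0},{"slide":[0,-0.004,0.004],"yaw":0},{"slide":[0,-0.003,0.005],"yaw":0},{"slide":[0,-0.003,0.005],"yaw":0},{"slide":[0,-0.003,0.005],"yaw":0},{"slide":[0,-0.002,0.005],"yaw":0},{"slide":[0,-0.002,0.005],"yaw":0}]' 0; python3 st.py;  python3 -m crank '[{"slide":[0,-0.002,0.005],"yaw":0},{"slide":[0,-0.001,0.005],"yaw":0},{"slide":[0,0,0.004],"yaw":0},{"slide":[0,0,0],"yaw":0}]' 0; python3 st.py
```

```text
time: 11.7
tcp_pos: [0.5453, 0.3444, 0.0752]
eef_rot: [0.0, 0.995, -0.101, -0.001]
force: [-0.1, 0.4, -0.8]
finger_gap: -0.001
t 11.7 J [0.1216 0.0013] z 0.0752 yerr 0.0 gap -0.0 F [ 0.35  0.19 -0.8 ] tiltq [ 0.0004 -0.0009]
time: 12.1
tcp_pos: [0.5462, 0.3468, 0.0615]
eef_rot: [0.001, 0.995, -0.101, -0.001]
force: [-0.4, 0.3, 1.3]
finger_gap: -0.001
t 12.1 J [0.1242 0.0009] z 0.0615 yerr -0.02 gap -0.0 F [0.25 0.49 1.28] tiltq [ 0.0005 -0.0006]
```

```bash
python3 -m crank '[{"slide":[0,0,0.004],"yaw":0},{"slide":[0,0,0.004],"yaw":0},{"slide":[0,0,0.002],"yaw":0},{"slide":[0,0,0],"yaw":0}]' 0; python3 st.py;  python3 -m crank '[{"slide":[0,0,-0.01],"yaw":0},{"slide":[0,0,-0.03],"yaw":0},{"slide":[0,0,-0.04],"yaw":0},{"slide":[0,0,-0.04],"yaw":0},{"slide":[0,0,-0.04],"yaw":0},{"slide":[-0.03,-0.03,0],"yaw":0},{"slide":[-0.03,-0.03,0],"yaw":0},{"slide":[-0.03,-0.03,0],"yaw":0},{"slide":[-0.03,-0.03,0],"yaw":0},{"slide":[0,0,0],"yaw":0},{"slide":[0,0,0],"yaw":0},{"slide":[0,0,0],"yaw":0}]' 0
python3 - <<'E'
from st import *
st()
ims=[cams.read_camera(c) for c in('top','scene')]
cv2.imwrite('pics/end.png',np.hstack([cv2.resize(ims[0][120:260,210:390],(400,311)),cv2.resize(ims[1][150:290,190:370],(400,311))]))
for n in ['steel_cup','grommet','spanner','lever_grip','block','clamp_foot']:
  print(n,*[[(np.round(x['uv'],1).tolist(),round(x['confidence'],2)) for x in finder.tip_of(c,n)[:1]] for c in ('top','scene')])
E
```

```text
time: 12.5
tcp_pos: [0.5474, 0.3472, 0.0552]
eef_rot: [-0.001, 0.995, -0.101, -0.0]
force: [-4.3, -2.6, 17.4]
finger_gap: -0.002
t 12.5 J [ 0.1248 -0.0002] z 0.0552 yerr -0.06 gap -0.0 F [-3.41  3.65 17.43] tiltq [-0.0008 -0.0002]
time: 13.7
tcp_pos: [0.4543, 0.4872, 0.2123]
eef_rot: [0.001, 0.995, -0.102, 0.0]
force: [0.0, -0.3, 0.9]
finger_gap: 0.004
t 13.7 J [0.2433 0.119 ] z 0.2123 yerr -0.13 gap 0.0 F [-0.32 -0.08  0.86] tiltq [0.0005 0.0005]
steel_cup [([318.4, 238.2], 0.82)] [([324.5, 249.7], 0.8)]
grommet [([283.8, 228.4], 0.72)] [([290.3, 255.8], 0.71)]
spanner [] [([229.1, 270.5], 0.66)]
lever_grip [([196.8, 161.5], 0.76)] [([176.7, 229.6], 0.96)]
block [([290.7, 184.5], 0.67)] [([272.1, 221.7], 0.87)]
clamp_foot [([242.1, 172.0], 0.66)] [([259.5, 216.0], 0.42)]
```

View pics/end.png

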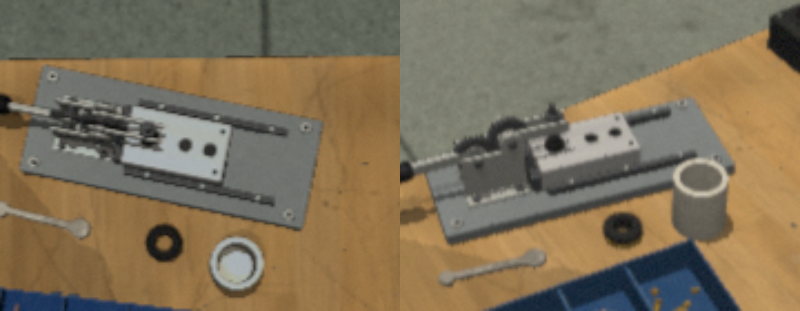

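The picture shows the lever down and level, the arm and foot on the block at about (555,143) in the right half, and the bystanders unmoved. I'll do a last numeric check of the block's far end, then hand in.

Run:
```python
from st import *
g=lambda q:(q[0]*180/400+210-.3,q[1]*140/311+120-.3)
e=[J(at_z('top',g(q),.036)) for q in [(232,125),(221,182)]]; print(np.round(e,4))
if np.mean(e,0)[0]>-.095: manip.job_done(); print('handed in')
```

```text
[[-0.0894 -0.0251]
 [-0.0895  0.0262]]
the job is handed in; nothing more can be done
handed in
```

I pushed the block home against the stop with the shut fingertips, then pushed the lever down past its dead point until it snapped into lock. I pulled the arm clear and handed the job in at about 14.5 s.

**Block:** It stopped moving while the push force rose from about 5.6 to 11.6 N. In the last top picture its far end is at about x = -0.0895 m in the jig's frame, where -0.090 m is home.

**Lever:** It pushed back with about 10 N, then snapped through. A final press met a hard stop with the fingertip at 55 mm height and 17 N, which matches the locked grip height. The last picture shows the lever level and the clamp foot on the block.

**Bystanders and robot:** The cup, grommet and spanner are where they started, to within about 3 pixels. The robot ended clear of everything, with only about 1 N residual reading on the force sensor.

**Checks that disagreed or were missing:**
- The networks' block centres after the push scattered by about ±5 mm: -43.5 mm from the scene camera and -50.5 mm from the wrist camera.
- The top camera missed the spanner and reported the clamp foot in the wrong place at the end, so I relied on the picture and contact readings for those.
- I could not measure the clamp foot's force or the lever angle directly.

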